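# Screw the jar lid on properly and push the jar into its rack

### The arm

A 6-joint arm with a two-finger parallel gripper is mounted at the origin on a cart in front of the work surface, level with it; the furniture and walls round the work are solid. World frame = base frame: x ahead of the robot, y to its left, z up, the work surface at z = 0. Lengths are in m, angles in rad, forces in N, time in s.
With the tool pointing down it reaches from about 0.3 to 0.875 m from the base axis. Payload 6.4 kg.
Tool frame: the origin (TCP) lies at the very end of the fingers, on their centre line; the grasp point (between the pads) lies 19 mm behind it; z points along the fingers, y is the line along which they close (so a half turn about z gives the same grasp; the last joint's range is limited). The gripper opens to 85 mm and grips with 20 to 120 N. Pads are 22 mm wide; open, the fingers measure 114 mm over their backs; the gripper's body (76 mm by 85 mm) begins 54 mm behind the grasp point. The pads swing forward as they close: fully open they stand 13 mm farther back than shut.
Start: joints at [-1.508, 0.181, 1.607, -0, 1.354, -0.206], TCP at [0.153, -0.554, 0.231] pointing down, gripper open.
Joint ranges: [-2.99, 2.99], [-0.89, 2.07], [0.3, 2.58], [-1.14, 4.28], [0, 2.63], [-3.12, 3.12]. Speed limits (rad/s): [2.57, 2.57, 3.01, 3.14, 3.14, 3.14].

### API

Orientations are given as a unit quaternion [w, x, y, z].
In Python, from plant import env gives the robot as it stands.
- The arm moves only by the tool play_rows, never from a script. Its argument "targets" is a list of rows, each a list of 3 entries, a list of its own where there are three numbers: the closure, from -1 (fully open) to 1 (shut), then the shift along the tool's x, y, z in m, then the turn, a rotation vector about the tool's x, y, z in rad. A call has 1 to 8 rows; each row shifts and turns the commanded pose from where the row before left it, along the tool's axes as they then stand; what a row does not reach is not made up. A row lasts 1/10 s, in which the tool goes at most 50 mm and 8.59 degrees, less where a joint would pass 70% of its speed; a pose out of reach is approached as far as the arm can. A call is refused whole if a number of a shift passes 0.05 or a number of a turn 0.15, either way. A call with a gripper value outside its range is refused whole. The fingers move at their own pace and stop on an object; the grip force is fixed at half the most. Time passes only in rows, so rows that do not move let the fingers close. It gives the time, the measured TCP pose, the force, the opening and the grip force at its end, in the units of the state.
- env.sense(): the state, without advancing time (a new reading comes with each control period).
- env.capture(name): name is "side" or "top"; returns (picture, depth): 480x640x3 uint8, red, green, blue; 480x640 float32, m along the optical axis (not along the pixel's ray), 0 where there is no reading.
- env.camera_info(name): a dict with "vertical_fov" (degrees; the focal length in pixels is half the picture's height over the tangent of half this angle, whatever the lens; pixels are square), "cx", "cy" (the principal point, pixels), "rvec" (rotation vector, rad) and "tvec" (3), from world to camera coordinates, as OpenCV has them. Camera axes: x right, y down, z forward; pixel columns grow to the right and rows downward; lengths in m; the calibration is good to about 2 mm. A picture is of the moment at which its call begins. camera_info takes no time and is no camera call.
- env.job_done(): hands the job in; it is judged then, once.
The state is a dict: "time": time; "joint_pos": joint angles; "qd": joint speeds; "joint_efforts": joint torques, N m; "tcp_pos": TCP position; "ee_rot": TCP orientation; "contact_force": force on the tool from outside, world axes, zero at the start; "ft_torque": the same for the moment, N m; "opening": finger opening in m; "finger_force": force on a finger pad.
Only numpy, scipy, OpenCV 4.12 (cv2) and the standard library are available. Lean on these libraries where they do the work, as an engineer would, in place of code of your own. Each camera call takes 0.05 s, during which the arm holds its last target. There are 200 camera calls.

### The job

The lid of the white jar was put on without catching the thread. Without taking it off, turn it backward (counterclockwise from above) until it drops into the thread start, then screw it clockwise all the way down. Then push the jar's sliding carrier fully home into its rack, leaving the things standing around where they are.

Things in the scene. Friction and masses are not known exactly. Their poses are not given: they have to be found in the camera images.
- lid: Grey round lid, 68 mm across, 28 mm high without its wing, 80 g, lying loose on the jar's neck. Origin: centre of its lower rim; z up along its axis. Four lugs inside the rim, one every 90 degrees, rest on top of the jar's thread at the start. Clockwise it soon jams there (do not force it). It is light to turn, stays where it is left, has 1 mm of sideways play.
- wing (a point): Middle of the top edge of the lid's wing (grip bar), on the lid's axis, 49 mm above the lid's origin. The wing is 12 mm thick along the lid's x, 56 mm long along the lid's y and stands 22 mm high on the lid's flat top (27 to 49 mm above the origin). Axes as the lid's.
- jar_mouth (a point): Centre of the rim of the white ceramic jar's neck, z = 0.102; x axis points into the rack (the way the carrier slides), z up. The lid's origin starts 7 to 10 mm below this point, drops to 17 mm below it at the thread start, and is 22 mm below it when fully screwed. The jar is 80 mm across up to z = 0.075, and fixed on the carrier: it cannot turn.
- thread (a point): Point on the jar's axis at the thread, z = 0.085. Turned counterclockwise from above by up to 60 degrees, the lid drops 7 to 10 mm by its own weight if nothing holds it up. It is then free over 18 degrees, with a firm stop against turning further counterclockwise. Clockwise, within 75 degrees it sinks the last 5 mm and meets a firm end stop: fully screwed.
- carrier_front (a point): Middle of the robot-side face of the carrier's upright wooden front plate, z = 0.050, 88 mm in front of the jar's axis; x axis points into the rack. The plate is 80 mm wide, 8 mm thick, its top edge at z = 0.063. Push it along x.
- carrier (a joint): Travel of the jar's wooden carrier: 0 pulled out (start), 0.12 m fully home against a stop. It takes about 3 N to slide and stays where it is left.
- rack: Wooden rack fixed on the counter: base board 275 x 130 mm with side rails 16 mm high, and a low house that the jar slides into. Origin on the counter below the jar's axis when pulled out; x points into the house, which covers x = 76 to 177 mm, y = -68 to 68 mm, roof from z = 0.132 to 0.144. The jar fits under it only with its lid fully screwed (wing top then z = 0.129).
- mug: White mug, 84 mm across, 92 mm high; bystander. Origin: centre of its foot.
- lemon: Lemon, 75 x 58 mm; bystander. Origin under its middle.
- spice_a: Small spice jar, 44 mm across, 87 mm high, at the range's left edge; bystander. Origin: centre of its foot.
- salt: Glass salt shaker, 44 mm across, 90 mm high, at the range's front left corner; bystander. Origin: centre of its foot.
Things that resemble listed ones, but are neither listed nor needed, are in the scene too. Of the things shaped like the lid, the grey one is meant.

How it is judged:
On the way, in this order (a step that is already met when the one before it is completed fails the run):
1. the lid has dropped into the thread start, with the jar still pulled out (z of lid in the frame of jar_mouth below -0.0155 m and value of joint carrier below 0.03 m), for 0.1 s.
2. the lid is screwed fully down, with the jar still outside the rack's house (z of lid in the frame of jar_mouth below -0.0205 m and angle between lid's own z axis and vertical below 0.06 rad and value of joint carrier below 0.04 m), for 0.2 s.
At the end, for the whole second after the job is handed in: The lid is level (within 0.06 rad) and screwed down on the jar: its origin at least 20.5 mm below the jar's mouth (22 mm is the end) and within 4 mm of the jar's axis; the carrier is pushed in at least 115 of 120 mm; the lid is at rest (z of lid in the frame of jar_mouth below -0.0205 m and horizontal distance between lid and jar_mouth below 0.004 m and angle between lid's own z axis and vertical below 0.06 rad and value of joint carrier above 0.115 m and linear speed of lid below 0.02 m/s); the robot touches nothing.
It fails at once if the lid is taken off the jar (its rim above the jar's mouth by more than 3 mm) (z of lid in the frame of jar_mouth above 0.003 m).
It fails at once if a bystander (mug, lemon, spice jar, salt shaker) is pushed away by more than 30 mm (distance of any of mug, lemon, spice_a, salt from where it was at the start of the episode above 0.03 m).
It also fails if it takes over 61 s, if anything falls off the work surface, if the arm or the gripper's body presses on something with over 40 N, if the wrist force passes 120 N, or if a joint passes its speed limit or range.

## Working session

There is one attempt and no reset: what is moved stays moved. The work goes in short steps, Python scripts to look and compute and a tool call to move; the robot and the scene stay as the last step left them, time stands still between calls to the robot, and variables do not carry over. Pictures are saved under pics/ and viewed, at most 10 in all, crops included, and the job is handed in when it is done.

Besides the shell and the picture viewer there is one more tool, called by a JSON object that holds its "api" and its "payload", one argument or row to a line. play_rows: Moves the arm, as the interface text tells. Its arguments: {"type":"object","properties":{"targets":{"type":"array","items":{"type":"array"}}},"required":["targets"]}

```bash
mkdir -p pics
cat > h.py <<'E'
import numpy as np, cv2
from plant import env
def cam(n):
    c=env.camera_info(n); R=cv2.Rodrigues(np.array(c['rvec'],float))[0]; t=np.array(c['tvec'],float).ravel()
    return 240/np.tan(np.radians(c['vertical_fov'])/2),c['cx'],c['cy'],R,t
def pts(n,d):
    f,cx,cy,R,t=cam(n); v,u=np.mgrid[:480,:640]
    return (np.stack([(u-cx)/f*d,(v-cy)/f*d,d],-1)-t)@R
def ray(n,u,v,z):
    f,cx,cy,R,t=cam(n); d=R.T@np.array([(u-cx)/f,(v-cy)/f,1]); o=-R.T@t
    return o+d*(z-o[2])/d[2]
E
python3 - <<'E'
from h import *
for n in("side","top"):
    p,d=env.capture(n); cv2.imwrite(f"pics/{n}0.png",p[...,::-1]); np.savez(f"{n}0.npz",p=p,d=d); print(n,env.camera_info(n))
s=env.sense(); print(s)
E
```

```text
side {'vertical_fov': 52.797037102409504, 'cx': 313.4854970621752, 'cy': 235.20836262228076, 'rvec': array([ 2.25379707, -0.01984969,  0.03508638]), 'tvec': array([-0.49564769,  0.17906174,  1.0608379 ])}
top {'vertical_fov': 52.7822267083665, 'cx': 311.36459320757075, 'cy': 246.05376623079536, 'rvec': array([ 2.1917565 , -2.16215438,  0.15181478]), 'tvec': array([0.13261491, 0.51049134, 0.95497021])}
{'time': 0.1, 'joint_pos': array([-1.50829783e+00,  1.81458178e-01,  1.60788476e+00,  4.60754432e-06,
        1.35381132e+00, -2.06311333e-01]), 'qd': array([ 0.00012608, -0.00194771, -0.002153  ,  0.00193362,  0.00068808,
       -0.0013752 ]), 'joint_efforts': array([ 9.45951469e-04, -4.45877266e+01, -3.52235055e+01, -2.31828135e-04,
        4.20530123e-03, -2.85310229e-06]), 'tcp_pos': array([ 0.15269184, -0.55385042,  0.2304903 ]), 'ee_rot': array([-7.78619339e-04,  9.90981013e-01,  1.34000083e-01,  5.83396140e-05]), 'contact_force': array([-0.04693658,  0.00497953,  0.56486079]), 'ft_torque': array([-0.01442059, -0.01474871,  0.00011145]), 'finger_force': 0.0, 'opening': 0.08538503082850359}
```

View pics/side0.png

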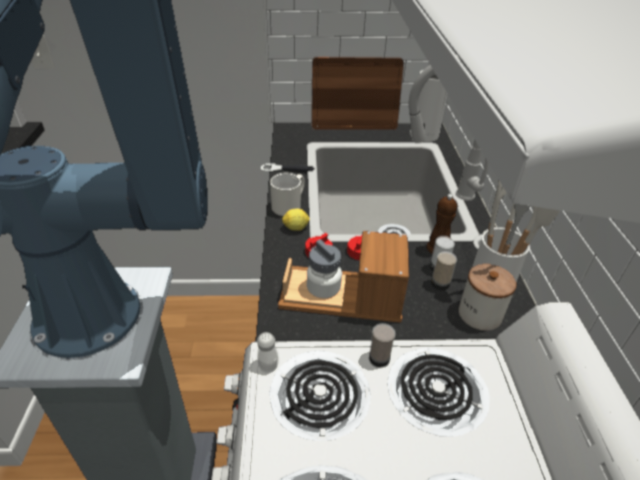

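View pics/top0.png

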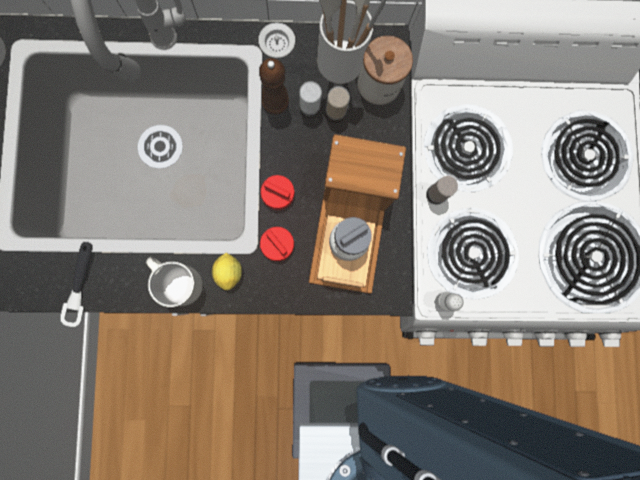

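The side view shows the jar with its grey lid at about (325,258). In the top view the grey lid is at (350,238) and two red lids lie on the counter at (277,191) and (276,244). Only the grey one sits on the white jar in the rack's carrier, so it is the lid meant. I'll confirm that in a crop and measure.

Run:
```python
from h import *
z=np.load("top0.npz"); p,d=z['p'],z['d']; P=pts("top",d)
cv2.imwrite("pics/crop.png",cv2.resize(p[130:300,300:410,::-1],None,fx=3.4,fy=3.4,interpolation=cv2.INTER_CUBIC))
x,y,h=P[...,0],P[...,1],P[...,2]
m0=np.zeros((480,640),bool); m0[205:270,320:385]=1
for nm,lo,hi in(("wing",.132,.16),("top",.113,.128)):
    m=m0&(h>lo)&(h<hi); q=np.c_[x[m],y[m],h[m]]
    r=cv2.minAreaRect((q[:,:2]*1000).astype(np.float32)); c=cv2.minEnclosingCircle((q[:,:2]*1000).astype(np.float32))
    w,V=np.linalg.eigh(np.cov(q[:,:2].T)); print(nm,m.sum(),q.mean(0).round(4),np.median(q[:,2]),r,c,"long dir deg",np.degrees(np.arctan2(V[1,1],V[0,1])))
# rack roof
m=np.zeros((480,640),bool); m[130:200,315:415]=1; m&=(h>.137)&(h<.152); q=np.c_[x[m],y[m]]*1000
print("roof",m.sum(),cv2.minAreaRect(q.astype(np.float32)),np.median(h[m]))
# front plate
m=np.zeros((480,640),bool); m[265:305,300:390]=1; m&=(h>.05)&(h<.07); q=np.c_[x[m],y[m]]*1000
print("plate",m.sum(),q.mean(0),cv2.minAreaRect(q.astype(np.float32)),np.median(h[m]))
for u,v in((175,285),(227,272),(450,300),(442,188)): print(P[v,u].round(3))
```

```text
wing 207 [0.5184 0.0657 0.1417] 0.14185320599926227 ((518.8818969726562, 65.44474792480469), (12.013056755065918, 56.04313659667969), 33.75492477416992) ((517.6640625, 64.63206481933594), 28.052059173583984) long dir deg 123.74712274502848
top 846 [0.5177 0.0662 0.1204] 0.12043683614452899 ((518.572265625, 65.33749389648438), (66.76921844482422, 67.11659240722656), 1.9622323513031006) ((518.4199829101562, 65.38186645507812), 34.52944564819336) long dir deg -145.54700259063986
roof 3953 ((643.2849731445312, 45.4945068359375), (136.065673828125, 100.84837341308594), 80.96525573730469) 0.14332117477324186
plate 178 [435.83276665  78.62366196] ((435.96600341796875, 78.18698120117188), (78.98685455322266, 8.17661190032959), 81.14288330078125) 0.06212420500461858
[0.427 0.416 0.004]
[0.452 0.304 0.059]
[ 0.403 -0.123  0.086]
[ 0.619 -0.111  0.088]
```

View pics/crop.png

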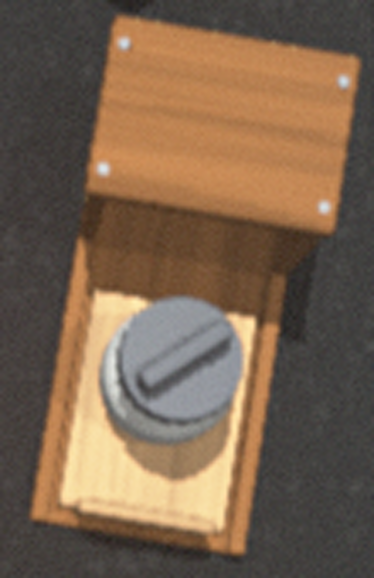

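The crop confirms it: the grey lid, with its wing, sits on the white jar in the carrier (crop about (180,360)). The wing's thin direction is at 33.75° and the jar axis is near (0.519, 0.065). I'll travel there first, then turn.

{"api": "play_rows", "payload": {
  "targets": [
    [-0.5,[0.032,-0.031,0],[0,0,0]],
    [-0.2,[0.032,-0.031,0],[0,0,0]],
    [0,[0.032,-0.031,0],[0,0,0]],
    [0.2,[0.032,-0.031,0],[0,0,0]],
    [0.2,[0.032,-0.031,0],[0,0,0]],
    [0.2,[0.032,-0.031,0],[0,0,0]],
    [0.2,[0.032,-0.031,0],[0,0,0]],
    [0.2,[0.032,-0.031,0],[0,0,0]]
  ]
}}

```text
time: 0.9
tcp_pos: [0.334, -0.2455, 0.2311]
ee_rot: [-0.0, 0.991, 0.134, 0.0]
contact_force: [1.2, 0.5, 0.1]
opening: 0.0342
finger_force: 0.0
```

{"api": "play_rows", "payload": {
  "targets": [
    [0.2,[0.032,-0.031,0],[0,0,0]],
    [0.2,[0.032,-0.031,0],[0,0,0]],
    [0.2,[0.032,-0.031,0],[0,0,0]],
    [0.2,[0.032,-0.031,0],[0,0,0]],
    [0.2,[0.032,-0.031,0],[0,0,0]],
    [0.2,[0.032,-0.031,0],[0,0,0]],
    [0.2,[0.032,-0.031,0],[0,0,0]],
    [0.2,[0.032,-0.031,0],[0,0,0]]
  ]
}}

```text
time: 1.7
tcp_pos: [0.515, 0.0618, 0.231]
ee_rot: [0.0, 0.991, 0.134, -0.0]
contact_force: [0.6, -0.7, -0.2]
opening: 0.0338
finger_force: 0.0
```

{"api": "play_rows", "payload": {
  "targets": [
    [0.2,[0,0,0],[0,0,-0.14]],
    [0.2,[0,0,0],[0,0,-0.14]],
    [0.2,[0,0,0],[0,0,-0.14]],
    [0.2,[0,0,0],[0,0,-0.14]],
    [0.2,[0,0,0],[0,0,-0.14]],
    [0.2,[0,0,0],[0,0,-0.14]],
    [0.2,[0,0,0],[0,0,-0.14]],
    [0.2,[0,0,0],[0,0,-0.14]]
  ]
}}

```text
time: 2.5
tcp_pos: [0.5143, 0.0598, 0.2308]
ee_rot: [-0.0, 0.767, 0.642, -0.0]
contact_force: [0.3, -0.1, -0.3]
opening: 0.0345
finger_force: 0.0
```

{"api": "play_rows", "payload": {
  "targets": [
    [0.2,[0,0,0],[0,0,-0.14]],
    [0.2,[0,0,0],[0,0,-0.14]],
    [0.2,[0,0,0],[0,0,-0.14]],
    [0.2,[0,0,0],[0,0,-0.14]],
    [0.2,[0,0,0],[0,0,-0.14]],
    [0.2,[0,0,0],[0,0,-0.07]],
    [0.2,[0,0,0],[0,0,0]]
  ]
}}

```text
time: 3.2
tcp_pos: [0.5143, 0.0598, 0.2309]
ee_rot: [-0.0, 0.472, 0.882, -0.0]
contact_force: [-0.0, -0.7, 0.4]
opening: 0.0345
finger_force: 0.0
```

```bash
cat >> h.py <<'E'
def st(tx=0.5187,ty=0.0654):
    s=env.sense(); q=s['ee_rot']; from scipy.spatial.transform import Rotation as Ro
    R=Ro.from_quat([q[1],q[2],q[3],q[0]]).as_matrix()
    e=np.array([tx,ty,s['tcp_pos'][2]])-s['tcp_pos']
    print("t",round(s['time'],2),"tcp",s['tcp_pos'].round(4),"yang",np.degrees(np.arctan2(R[1,1],R[0,1])).round(2),"zax",R[:,2].round(3),"open",round(s['opening'],4),"F",s['contact_force'].round(2),"M",s['ft_torque'].round(3),"ff",round(s['finger_force'],1),"j6",s['joint_pos'][5].round(2),"to target in tool",(R.T@e).round(4))
E
python3 -c "from h import *;st()"
```

```text
t 3.2 tcp [0.5143 0.0598 0.2309] yang 33.72 zax [-0.001  0.    -1.   ] open 0.0345 F [-0.04 -0.71  0.39] M [-0.007  0.008  0.007] ff 0.0 j6 -0.7 to target in tool [ 0.0022  0.0068 -0.    ]
```

{"api": "play_rows", "payload": {
  "targets": [
    [0.2,[0.002,0.007,0],[0,0,0]],
    [0.2,[0,0,0.035],[0,0,0]],
    [0.2,[0,0,0.03],[0,0,0]],
    [0.2,[0,0,0.02],[0,0,0]],
    [0.2,[0,0,0.01],[0,0,0]],
    [0.2,[0,0,0.01],[0,0,0]],
    [0.5,[0,0,0],[0,0,0]],
    [0.66,[0,0,0],[0,0,0]]
  ]
}}

```text
time: 4.0
tcp_pos: [0.52, 0.0654, 0.127]
ee_rot: [0.001, 0.472, 0.882, 0.0]
contact_force: [0.4, -0.6, -0.2]
opening: 0.0144
finger_force: 0.0
```

{"api": "play_rows", "payload": {
  "targets": [
    [0.66,[0,0,0],[0,0,0]],
    [0.66,[0,0,0],[0,0,0]]
  ]
}}

```text
time: 4.2
tcp_pos: [0.52, 0.0653, 0.1273]
ee_rot: [0.001, 0.472, 0.882, 0.0]
contact_force: [0.5, -0.1, -0.3]
opening: 0.0142
finger_force: 0.0
```

Run:
```python
from h import *
st()
p,d=env.capture("side"); f=p[200:330,250:430,::-1]; cv2.imwrite("pics/s1.png",cv2.resize(f,None,fx=4,fy=4,interpolation=cv2.INTER_CUBIC))
```

```text
t 4.2 tcp [0.52   0.0653 0.1273] yang 33.68 zax [ 0.002 -0.    -1.   ] open 0.0142 F [ 0.52 -0.09 -0.26] M [ 0.002  0.051 -0.054] ff 0.0 j6 -0.69 to target in tool [ 0.0008 -0.001  -0.    ]
```

View pics/s1.png

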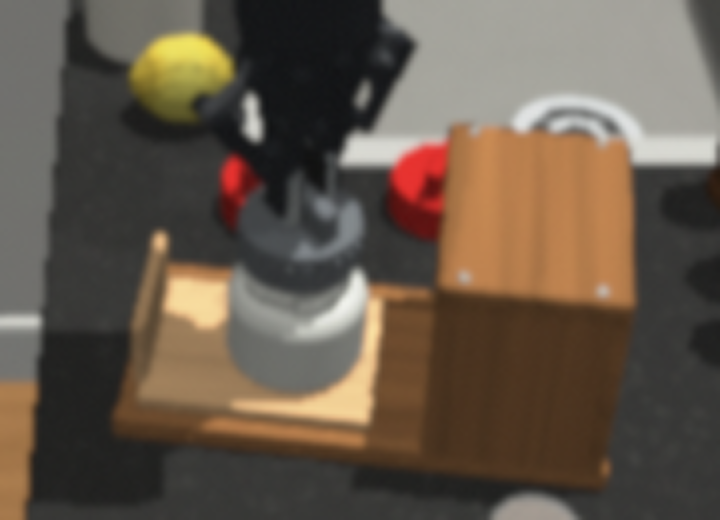

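The wing at crop (320,215) stands between the two fingers, and the jar and carrier are undisturbed. I'll turn counterclockwise with small back-offs so the lid can drop.

{"api": "play_rows", "payload": {
  "targets": [
    [0.66,[0.001,-0.001,0],[0,0,-0.14]],
    [0.66,[0,0,0],[0,0,-0.14]],
    [0.66,[0,0,0],[0,0,0.08]],
    [0.66,[0,0,0],[0,0,0]],
    [0.66,[0,0,0],[0,0,-0.14]],
    [0.66,[0,0,0],[0,0,-0.14]],
    [0.66,[0,0,0],[0,0,0.08]],
    [0.66,[0,0,0],[0,0,0]]
  ]
}}

```text
time: 5.05
tcp_pos: [0.518, 0.0656, 0.1265]
ee_rot: [0.0, 0.287, 0.958, 0.0]
contact_force: [0.3, 0.9, 0.0]
opening: 0.0146
finger_force: 0.0
```

```bash
cat >> h.py <<'E'
def lidz(ax=(.5187,.0654)):
    for n in("side","top"):
        p,d=env.capture(n); P=pts(n,d); r=np.hypot(P[...,0]-ax[0],P[...,1]-ax[1])
        a=P[...,2][(r<.038)&(P[...,2]>.095)&(P[...,2]<.125)&(d>0)]
        h,e=np.histogram(a,np.arange(.095,.126,.001)); k=h.argsort()[::-1][:3]; print(n,[(round(e[i],3),int(h[i])) for i in k])
    return p
E
python3 - <<'E'
from h import *
st(); lidz()
E
```

```text
t 5.05 tcp [0.518  0.0656 0.1265] yang 56.61 zax [ 0. -0. -1.] open 0.0146 F [0.35 0.85 0.04] M [ 0.02   0.023 -0.02 ] ff 0.0 j6 -1.09 to target in tool [-0.0007  0.0002  0.    ]
side [(np.float64(0.122), 77), (np.float64(0.123), 74), (np.float64(0.121), 55)]
top [(np.float64(0.12), 21), (np.float64(0.121), 17), (np.float64(0.119), 16)]
```

Not dropped yet; I'll keep turning.

{"api": "play_rows", "payload": {
  "targets": [
    [0.66,[0,0,0],[0,0,-0.14]],
    [0.66,[0,0,0],[0,0,-0.14]],
    [0.66,[0,0,0],[0,0,0.08]],
    [0.66,[0,0,0],[0,0,0]],
    [0.66,[0,0,0],[0,0,-0.14]],
    [0.66,[0,0,0],[0,0,-0.14]],
    [0.66,[0,0,0],[0,0,0.08]],
    [0.66,[0,0,0],[0,0,0]]
  ]
}}

```text
time: 5.95
tcp_pos: [0.5181, 0.0657, 0.1264]
ee_rot: [0.0, 0.091, 0.996, 0.0]
contact_force: [1.2, 0.1, -0.3]
opening: 0.0147
finger_force: 0.2
```

Run:
```python
from h import *
st(); lidz()
```

```text
t 5.95 tcp [0.5181 0.0657 0.1264] yang 79.58 zax [ 0.  0. -1.] open 0.0147 F [ 1.24  0.12 -0.28] M [ 0.071 -0.062  0.032] ff 0.2 j6 -1.49 to target in tool [-0.0007 -0.0001  0.    ]
side [(np.float64(0.113), 76), (np.float64(0.114), 72), (np.float64(0.112), 44)]
top [(np.float64(0.11), 23), (np.float64(0.111), 15), (np.float64(0.113), 12)]
```

The lid dropped 9 mm (side-view top 0.122 → 0.113). I'll lower the fingers and screw clockwise.

{"api": "play_rows", "payload": {
  "targets": [
    [0.66,[0,0,0.004],[0,0,0]],
    [0.66,[0,0,0.004],[0,0,0]],
    [0.66,[0,0,0],[0,0,0.12]],
    [0.66,[0,0,0],[0,0,0.12]],
    [0.66,[0,0,0],[0,0,0.12]],
    [0.66,[0,0,0],[0,0,0.12]],
    [0.66,[0,0,0],[0,0,0.12]],
    [0.66,[0,0,0],[0,0,0.12]]
  ]
}}

```text
time: 6.85
tcp_pos: [0.5175, 0.0656, 0.1177]
ee_rot: [-0.0, 0.438, 0.899, -0.0]
contact_force: [0.3, 0.4, -0.2]
opening: 0.0144
finger_force: 0.7
```

Run:
```python
from h import *
st(); lidz()
```

```text
t 6.85 tcp [0.5175 0.0656 0.1177] yang 38.03 zax [-0.001  0.    -1.   ] open 0.0144 F [ 0.27  0.36 -0.18] M [ 0.065 -0.033 -0.017] ff 0.7 j6 -0.77 to target in tool [-0.0009  0.0008 -0.    ]
side [(np.float64(0.112), 88), (np.float64(0.111), 74), (np.float64(0.113), 59)]
top [(np.float64(0.109), 22), (np.float64(0.11), 20), (np.float64(0.112), 12)]
```

{"api": "play_rows", "payload": {
  "targets": [
    [0.66,[0,0,0],[0,0,0.1]],
    [0.66,[0,0,0.001],[0,0,0.1]],
    [0.66,[0,0,0.001],[0,0,0.1]],
    [0.66,[0,0,0],[0,0,0.1]],
    [0.66,[0,0,0],[0,0,0]]
  ]
}}

```text
time: 7.45
tcp_pos: [0.5178, 0.0656, 0.116]
ee_rot: [-0.0, 0.605, 0.796, -0.0]
contact_force: [0.3, -0.5, -0.7]
opening: 0.0149
finger_force: 0.1
```

Run:
```python
from h import *
st(); lidz()
```

```text
t 7.45 tcp [0.5178 0.0656 0.116 ] yang 15.5 zax [-0. -0. -1.] open 0.0149 F [ 0.26 -0.46 -0.67] M [ 0.041 -0.038 -0.065] ff 0.1 j6 -0.37 to target in tool [-0.0004  0.0008 -0.    ]
side [(np.float64(0.11), 79), (np.float64(0.109), 73), (np.float64(0.111), 58)]
top [(np.float64(0.108), 17), (np.float64(0.109), 11), (np.float64(0.106), 6)]
```

{"api": "play_rows", "payload": {
  "targets": [
    [0.66,[0,0,0.001],[0,0,0.08]],
    [0.66,[0,0,0],[0,0,0.08]],
    [0.66,[0,0,0],[0,0,0.08]],
    [0.66,[0,0,0],[0,0,0]]
  ]
}}

```text
time: 7.95
tcp_pos: [0.5178, 0.0659, 0.1151]
ee_rot: [-0.0, 0.696, 0.718, 0.0]
contact_force: [1.0, 1.7, -1.0]
opening: 0.0145
finger_force: 1.5
```

Run:
```python
from h import *
st(); lidz()
```

```text
t 7.95 tcp [0.5178 0.0659 0.1151] yang 1.75 zax [-0.     0.001 -1.   ] open 0.0145 F [ 0.99  1.68 -0.96] M [ 0.342 -0.091  0.04 ] ff 1.5 j6 -0.13 to target in tool [-0.0005  0.0009 -0.    ]
side [(np.float64(0.109), 80), (np.float64(0.108), 78), (np.float64(0.11), 55)]
top [(np.float64(0.105), 2), (np.float64(0.108), 2), (np.float64(0.109), 1)]
```

{"api": "play_rows", "payload": {
  "targets": [
    [0.66,[0,0,0],[0,0,0.08]],
    [0.66,[0,0,0],[0,0,0.08]],
    [0.66,[0,0,0],[0,0,0]]
  ]
}}

```text
time: 8.35
tcp_pos: [0.5185, 0.0662, 0.1152]
ee_rot: [0.0, 0.751, 0.66, 0.001]
contact_force: [3.6, 4.1, -3.2]
opening: 0.0147
finger_force: 31.6
```

Run:
```python
from h import *
st(); lidz()
```

```text
t 8.35 tcp [0.5185 0.0662 0.1152] yang -7.39 zax [ 0.001  0.001 -1.   ] open 0.0147 F [ 3.64  4.15 -3.18] M [ 0.642 -0.682  0.913] ff 31.6 j6 0.03 to target in tool [-0.0007  0.0003 -0.    ]
side [(np.float64(0.108), 79), (np.float64(0.109), 71), (np.float64(0.107), 62)]
top [(np.float64(0.104), 1), (np.float64(0.107), 1), (np.float64(0.122), 0)]
```

The end stop is met: 0.9 N·m, with 14 mm total sink. I'll release, rise and check.

{"api": "play_rows", "payload": {
  "targets": [
    [0.66,[0,0,0],[0,0,-0.08]],
    [0.4,[0,0,0],[0,0,-0.02]],
    [0.2,[0,0,0],[0,0,0]],
    [0.2,[0,0,-0.01],[0,0,0]],
    [0.2,[0,0,-0.02],[0,0,0]],
    [0.2,[0,0,-0.03],[0,0,0]],
    [0.5,[0,0,-0.035],[0,0,0]],
    [1,[0,0,0],[0,0,0]]
  ]
}}

```text
time: 9.25
tcp_pos: [0.5213, 0.0652, 0.2165]
ee_rot: [0.004, 0.718, 0.696, 0.003]
contact_force: [-0.1, -0.6, 0.5]
opening: 0.008
finger_force: 0.0
```

{"api": "play_rows", "payload": {
  "targets": [
    [1,[0,0,0],[0,0,0.14]],
    [1,[0,0,0],[0,0,0.14]],
    [1,[0,0,0],[0,0,0.14]],
    [1,[0,0,0],[0,0,0.14]],
    [1,[0,0,0],[0,0,0.14]],
    [1,[0,0,0],[0,0,0.14]],
    [1,[0,0,0],[0,0,0.14]],
    [1,[0,0,0],[0,0,0.14]]
  ]
}}

```text
time: 10.05
tcp_pos: [0.5177, 0.0655, 0.2103]
ee_rot: [0.0, 0.979, 0.205, -0.0]
contact_force: [-0.1, 0.6, -0.2]
opening: 0.0
finger_force: 0.0
```

{"api": "play_rows", "payload": {
  "targets": [
    [1,[0,0,0],[0,0,0.14]],
    [1,[0,0,0],[0,0,0.14]],
    [1,[0,0,0],[0,0,0.14]],
    [1,[0,0,0],[0,0,0.14]],
    [1,[-0.04,0,0],[0,0,0]],
    [1,[-0.04,0,0],[0,0,0]],
    [1,[-0.04,0,0],[0,0,0]],
    [1,[0,0,0],[0,0,0]]
  ]
}}

```text
time: 10.85
tcp_pos: [0.3946, 0.0834, 0.2093]
ee_rot: [-0.0, 0.998, -0.07, -0.002]
contact_force: [-0.2, -0.5, -0.4]
opening: 0.0002
finger_force: 0.0
```

Run:
```python
from h import *
st(.396,.085)
p,d=env.capture("top"); cv2.imwrite("pics/t2.png",p[...,::-1]); P=pts("top",d); r=np.hypot(P[...,0]-.5187,P[...,1]-.0654)
for lo,hi in((.122,.135),(.1,.116)):
    m=(r<.036)&(P[...,2]>lo)&(P[...,2]<hi); print(m.sum(),np.median(P[...,2][m]) if m.any() else 0)
    if m.any():
        print(P[...,:2][m].mean(0)); A=np.c_[P[...,:2][m]-[.5187,.0654],np.ones(m.sum())]; print(np.linalg.lstsq(A,P[...,2][m],rcond=None)[0])
st(.396,.085)
```

```text
t 10.85 tcp [0.3946 0.0834 0.2093] yang -98.05 zax [-0.003  0.    -1.   ] open 0.0002 F [-0.22 -0.47 -0.39] M [ 0.058  0.037 -0.054] ff 0.0 j6 1.62 to target in tool [ 0.0011 -0.0018 -0.    ]
199 0.1278336567895809
[0.5183852  0.06546144]
[0.02251639 0.0098144  0.12789468]
809 0.10657881994083007
[0.51766413 0.06591213]
[5.16463670e-03 1.98047973e-05 1.06559212e-01]
t 10.9 tcp [0.3974 0.0828 0.2102] yang -98.08 zax [ 0. -0. -1.] open -0.0002 F [ 0.38 -0.22  0.24] M [ 0.002 -0.005 -0.047] ff 0.0 j6 1.62 to target in tool [-0.0017 -0.0019 -0.    ]
```

View pics/t2.png

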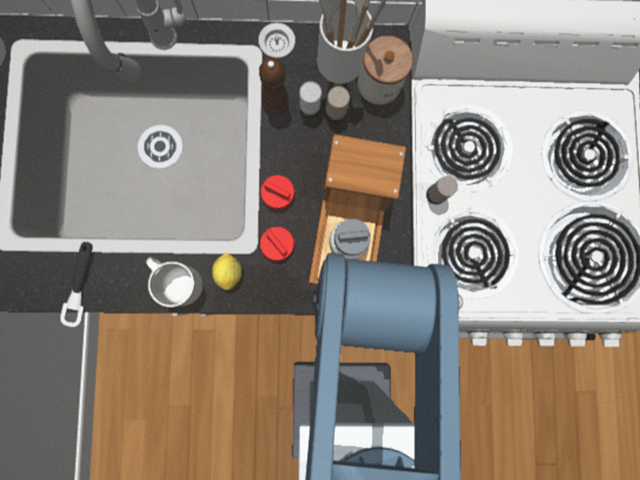

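The view shows the lid at (352,238), level and turned, with the bystanders unmoved. The wing top is at about 0.128–0.129, so it is fully screwed. I'll descend in front of the plate.

{"api": "play_rows", "payload": {
  "targets": [
    [1,[-0.002,-0.002,0.03],[0,0,0.015]],
    [1,[0,0,0.035],[0,0,0]],
    [1,[0,0,0.035],[0,0,0]],
    [1,[0,0,0.035],[0,0,0]],
    [1,[0,0,0.02],[0,0,0]],
    [1,[0,0,0.01],[0,0,0]],
    [1,[0,0,0],[0,0,0]]
  ]
}}

```text
time: 11.6
tcp_pos: [0.3973, 0.0846, 0.0444]
ee_rot: [0.0, 0.997, -0.078, -0.001]
contact_force: [-0.6, -0.2, 0.1]
opening: 0.0
finger_force: 0.0
```

{"api": "play_rows", "payload": {
  "targets": [
    [1,[0.005,0,0],[0,0,0]],
    [1,[0.005,0,0],[0,0,0]],
    [1,[0.005,0,0],[0,0,0]],
    [1,[0.007,0,0],[0,0,0]],
    [1,[0.01,0,0],[0,0,0]],
    [1,[0.01,0,0],[0,0,0]],
    [1,[0.01,0,0],[0,0,0]]
  ]
}}

```text
time: 12.3
tcp_pos: [0.4493, 0.0766, 0.0452]
ee_rot: [-0.0, 0.997, -0.078, -0.0]
contact_force: [-3.8, 0.6, 1.6]
opening: -0.0002
finger_force: 1.7
```

```bash
python3 -c "
from h import *
st(.396,.085)"
```

```text
t 12.3 tcp [0.4493 0.0766 0.0452] yang -98.94 zax [-0.001  0.    -1.   ] open -0.0002 F [-3.84  0.6   1.61] M [0.074 0.464 0.012] ff 1.7 j6 1.63 to target in tool [-0.054 -0.     0.   ]
```

{"api": "play_rows", "payload": {
  "targets": [
    [1,[0.01,0,0],[0,0,0]],
    [1,[0.01,0,0],[0,0,0]],
    [1,[0.01,0,0],[0,0,0]],
    [1,[0.01,0,0],[0,0,0]],
    [1,[0.01,0,0],[0,0,0]],
    [1,[0.01,0,0],[0,0,0]],
    [1,[0.01,0,0],[0,0,0]],
    [1,[0.005,0,0],[0,0,0]]
  ]
}}

```text
time: 13.1
tcp_pos: [0.524, 0.0647, 0.0453]
ee_rot: [0.0, 0.997, -0.078, 0.0]
contact_force: [-3.7, 1.0, 1.7]
opening: -0.0
finger_force: 1.6
```

{"api": "play_rows", "payload": {
  "targets": [
    [1,[0.004,0,0],[0,0,0]],
    [1,[0.004,0,0],[0,0,0]],
    [1,[0.003,0,0],[0,0,0]],
    [1,[0,0,0],[0,0,0]]
  ]
}}

```text
time: 13.5
tcp_pos: [0.5343, 0.0633, 0.0453]
ee_rot: [-0.0, 0.997, -0.078, 0.0]
contact_force: [-1.0, 0.6, -0.7]
opening: 0.0003
finger_force: 0.3
```

```bash
python3 -c "
from h import *
st(.539,.062)"
```

```text
t 13.5 tcp [0.5343 0.0633 0.0453] yang -98.96 zax [ 0.001  0.    -1.   ] open 0.0003 F [-0.97  0.59 -0.71] M [-0.069  0.081 -0.025] ff 0.3 j6 1.62 to target in tool [0.0048 0.0005 0.    ]
```

Continuing in small steps until the stop is felt.

{"api": "play_rows", "payload": {
  "targets": [
    [1,[0.002,0,0],[0,0,0]],
    [1,[0.002,0,0],[0,0,0]],
    [1,[0.001,0,0],[0,0,0]]
  ]
}}

```text
time: 13.8
tcp_pos: [0.5387, 0.0626, 0.0453]
ee_rot: [-0.0, 0.997, -0.078, -0.0]
contact_force: [-2.9, 0.4, 1.8]
opening: 0.0
finger_force: 1.5
```

{"api": "play_rows", "payload": {
  "targets": [
    [1,[0.001,0,0],[0,0,0]],
    [1,[0.001,0,0],[0,0,0]]
  ]
}}

```text
time: 14.0
tcp_pos: [0.5407, 0.0623, 0.0453]
ee_rot: [-0.0, 0.997, -0.078, -0.0]
contact_force: [-3.6, 0.3, 1.9]
opening: 0.0003
finger_force: 1.5
```

{"api": "play_rows", "payload": {
  "targets": [
    [1,[0.001,0,0],[0,0,0]],
    [1,[0.001,0,0],[0,0,0]]
  ]
}}

```text
time: 14.2
tcp_pos: [0.5409, 0.0623, 0.045]
ee_rot: [-0.0, 0.997, -0.078, -0.002]
contact_force: [-11.1, 0.6, 7.7]
opening: -0.0001
finger_force: 5.8
```

The stop is reached: 11 N and no further motion. I'll back off, rise and check.

{"api": "play_rows", "payload": {
  "targets": [
    [1,[-0.01,0,0],[0,0,0]],
    [1,[-0.03,0,0],[0,0,0]],
    [1,[-0.04,0,0],[0,0,0]],
    [1,[-0.03,0,-0.02],[0,0,0]],
    [1,[-0.02,0,-0.04],[0,0,0]],
    [1,[0,0,-0.04],[0,0,0]],
    [1,[0,0,-0.04],[0,0,0]],
    [1,[0,0,0],[0,0,0]]
  ]
}}

```text
time: 15.0
tcp_pos: [0.4186, 0.0819, 0.1914]
ee_rot: [0.0, 0.997, -0.078, 0.007]
contact_force: [0.8, 0.5, 1.0]
opening: -0.0003
finger_force: 0.0
```

Run:
```python
from h import *
st()
p,d=env.capture("top"); P=pts("top",d); h=P[...,2]
m=np.zeros((480,640),bool); m[205:270,300:400]=1; m&=(h>.055)&(h<.068); q=P[m][:,:2]; ax=np.array([.5187,.0654]); u=np.array([.988,-.1556])
c=np.array(cv2.minAreaRect((q*1000).astype(np.float32))[0])/1000; print("plate",m.sum(),c,"rack x",(c-ax)@u,"travel",(c-ax)@u+.084)
p,_=env.capture("side"); cv2.imwrite("pics/s3.png",p[...,::-1])
```

```text
t 15.0 tcp [0.4186 0.0819 0.1914] yang -98.93 zax [ 0.014 -0.001 -1.   ] open -0.0003 F [0.78 0.54 1.02] M [-0.    -0.062  0.016] ff 0.0 j6 1.64 to target in tool [0.1015 0.0008 0.0014]
plate 184 [0.55842499 0.04152217] rack x 0.04296367872222899 travel 0.126963678722229
```

View pics/s3.png

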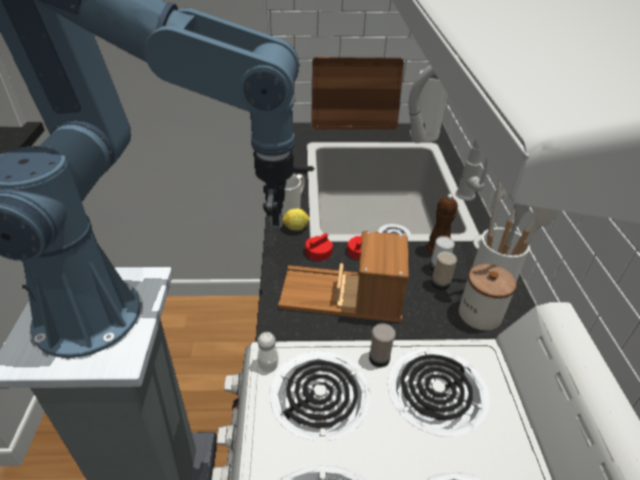

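The side view shows the jar inside the house, the carrier plate at (341,285), the bystanders in place and the arm clear. I'm handing in.

```bash
python3 -c "
from plant import env
print(env.job_done())"
```

```text
the job is handed in; nothing more can be done
None
```

The lid dropped into the thread start and was screwed down to its end stop, then the carrier was pushed to its stop; the bystanders looked unmoved, and the job was handed in at about 15 s with no verdict returned.

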